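# Spray the frame back at the can station and send it on

### The arm

A 6-joint arm with a two-finger parallel gripper is mounted at the origin on the work surface. World frame = base frame: x ahead of the robot, y to its left, z up, the work surface at z = 0. Lengths are in m, angles in rad, forces in N, time in s.
With the tool pointing down it reaches from about 0.25 to 0.8 m from the base axis. Payload 8.5 kg.
Tool frame: the origin (TCP) lies between the finger pads; the fingertips stand 8 mm ahead of it and the grasp point (between the pads) lies 11 mm behind it; z points along the fingers, y is the line along which they close (so a half turn about z gives the same grasp; the last joint's range is limited). The gripper opens to 85 mm and grips with 20 to 120 N. Pads are 22 mm wide; open, the fingers measure 114 mm over their backs; the gripper's body (76 mm by 85 mm) begins 54 mm behind the grasp point. The pads swing forward as they close: fully open they stand 13 mm farther back than shut.
Start: joints at [-1.327, 0.238, -0.013, 1.319, 0, 1.571], TCP at [0.127, -0.509, 0.239] pointing down, gripper open.
Joint ranges: [-2.66, 2.66], [-1.03, 1.9], [-1.14, 1.46], [-1.82, 2.27], [-1.45, 1.34], [-3.14, 3.14]. Speed limits (rad/s): [2.22, 2.22, 2.79, 3.14, 3.14, 3.14].

### API

Orientations are given as a unit quaternion [x, y, z, w].
In Python, from plant import * gives the robot as it stands.
- The arm moves only by the tool move_arm, never from a script. Its argument "rows" is a list of rows, each a list of 7 numbers: the turn, a rotation vector about the tool's x, y, z in rad, then the shift along the tool's x, y, z in mm, then the finger opening in mm, from 0 to 85.4. In form: [[wx, wy, wz, dx, dy, dz, fingers], ...]. A call has 1 to 12 rows; each row is the pose to reach, as a shift and turn from the pose commanded when the call began, along the tool's axes at that moment; what a row does not reach only later rows make up. A row lasts 1/10 s, in which the tool goes at most 50 mm and 8.59 degrees, less where a joint would pass 70% of its speed; a pose out of reach is approached as far as the arm can. A call with a gripper value outside its range is refused whole. The fingers move at their own pace and stop on an object; "newtons" is the grip in N (left out, the last holds). Time passes only in rows, so rows that repeat a pose let the fingers close. It gives the time, the measured TCP pose, the force, the opening and the grip force at its end, in the units of the state.
- observe(): the state, without advancing time (a new reading comes with each control period).
- snapshot(name): name is "side" or "top"; returns (picture, depth): 480x640x3 uint8, red, green, blue; 480x640 float32, m along the optical axis (not along the pixel's ray), 0 where there is no reading.
- camera_params(name): a dict with "fx", "fy", "cx", "cy" (pixels), "pose" (4x4, takes a point from camera to world coordinates). Camera axes: x right, y up, looking along -z (the intrinsics and any distortion apply to the point x, -y, -z); pixel columns grow to the right and rows downward; lengths in m; the calibration is good to about 2 mm. A picture is of the moment at which its call begins. camera_params takes no time and is no camera call.
- close_job(): hands the job in; it is judged then, once.
The state is a dict: "time_s": time; "q": joint angles; "joint_vel": joint speeds; "joint_torque": joint torques, N m; "ee_pos": TCP position; "tcp_rot": TCP orientation; "ft_force": force on the tool from outside, world axes, zero at the start; "torque": the same for the moment, N m; "grip_width": finger opening in m; "finger_force": force on a finger pad.
Only numpy, scipy, OpenCV 4.12 (cv2) and the standard library are available. Lean on these libraries where they do the work, as an engineer would, in place of code of your own. Each camera call takes 0.05 s, during which the arm holds its last target. There are 200 camera calls.

### The job

Slide the carrier with the small picture frame along its rail, towards the robot's right, until it clicks in with the frame centred under the spout of the spray can. Leave it there and press that can's white cap right down briefly (for less than three seconds) and let it spring back up, then slide the carrier on to the last station at the right-hand end of the rail. Press the cap only while the frame is under the spout, and leave the things standing about where they are.

Things in the scene. Friction and masses are not known exactly. Their poses are not given: they have to be found in the camera images.
- rail: Fixed aluminium rail, 450 long (its y), bed 50 wide, 30 high on a 90 wide, 6 high foot, end blocks 50 high. Origin under its middle on the table; +x away from the robot, +y its start end (robot's left), turned up to 10 degrees about z. Stations at y = +150 (loading place, no detent), +50, -50 and -150 mm (last station).
- carrier (a joint): Travel of the carrier towards rail -y, m: 0 at the loading place, sprung detents at 0.100, 0.200 and 0.300 (last station), stop at 0.306. Starts at 0 to 0.055. Carrier middle at rail y = 0.150 - travel. A detent draws it in from about 5 mm either side; getting over its edge takes about 5 N, sliding elsewhere 1 N. It stays where it is left.
- lug_top (a point): Centre of the top of the carrier's push lug: upright steel block 26 (rail x) x 14 (rail y) mm on the carrier's robot side, top 95 mm above the table, side faces free from 44 to 95 mm; 79 mm robotwards of the rail's centreline, level with the carrier's middle. Push by its side faces; the carrier cannot leave the rail.
- frame_spot (a point): Middle of the cardboard back of the dark wooden frame (76 x 84 mm, 14 high, its top 68 mm above the table) lying fixed on the plywood carrier (124 x 88 mm); 20 mm beyond the rail's centreline, 58 mm above the table.
- end_station (a point): Where the frame spot is, seen from above, when the carrier is in the last station.
- can: Spray can standing fixed in a bracket behind the rail, at either the +50 or the -50 mm station, 66 across, axis 105 mm beyond the rail's centreline; origin on the table under its axis, axes as the rail's. On it the white cap with the spout; a small spray timer is fixed behind it.
- cap (a joint): Downward travel of the can's cap, m: 0 up, 0.007 fully down; counted as pressed beyond 0.0045. Spring about 2 N at the start, 6 N fully down; returns by itself.
- cap_top (a point): Middle of the top of the cap, a flat white disc 34 across, 213 mm above the table when up.
- spout_tip (a point): Tip of the thin spout that runs 85 mm from the cap's axis towards the rail and bends down; about 176 mm above the table, over the frame's middle when the carrier is in place. It moves with the cap.
- slug (a joint): Slug in the spray timer, a pale rocking tube 60 long with black ends behind the can, m along the tube: 0 at rest; creeps along at about 6 mm/s while the cap is held fully down and creeps back more slowly when it is up. Past 0.020 (over three seconds held) too much has been sprayed.
- spare_can: A can of the same size in the same bracket at the other middle station, with a closed smooth overcap, 64 across, its top 207 mm above the table; no spout. Fixed; not used.
- tape: cardboard-coloured tape ring, 90 across, 48 high, standing flat behind the rail near its start end; bystander
- nail_jar: glass jar with steel lid, 56 across, 70 high, behind the rail near its far end; bystander
- mug: white mug, 80 across, 90 high, left of the rail; bystander
- hammer: hammer lying on the table to the right; bystander
- screwdriver: screwdriver lying between robot and rail, left; bystander
- putty_can: closed tin, 74 across, 100 high, right of the rail; bystander
- corner_sample: L-shaped dark frame corner, 140 x 140 mm, 20 high, lying left of the rail; bystander
- brush: flat brush lying between robot and rail, right; bystander

How it is judged:
By the outcome, as a careful person would: the job done as asked, in the order asked, and still so for the second after the job is handed in, with the robot touching nothing.
It also fails if it takes over 54 s, if anything falls off the work surface, if the arm or the gripper's body presses on something with over 40 N, if the wrist force passes 120 N, or if a joint passes its speed limit or range.

## Working session

There is one attempt and no reset: what is moved stays moved. The work goes in short steps, Python scripts to look and compute and a tool call to move; the robot and the scene stay as the last step left them, time stands still between calls to the robot, and variables do not carry over. Pictures are saved under pics/ and viewed, at most 10 in all, crops included, and the job is handed in when it is done.

Besides the shell and the picture viewer there is one more tool, called after "Request:" by a JSON object that holds its "op" and its "data". move_arm: Moves the arm, as the interface text tells. Its arguments: {"type":"object","properties":{"rows":{"type":"array","items":{"type":"array","items":{"type":"number"}}},"newtons":{"type":"number"}},"required":["rows"]}

```bash
mkdir -p pics; cat > h.py <<'E'
from plant import *
import numpy as np, cv2
def snap(n,f):
    p,d=snapshot(n); cv2.imwrite(f'pics/{f}.png',p[:,:,::-1]); np.save(f'pics/{f}.npy',d); return p,d
def world(n,u,v,z=None,d=None):
    c=camera_params(n); T=np.array(c['pose'])
    r=np.array([(u-c['cx'])/c['fx'],-(v-c['cy'])/c['fy'],-1.])
    R=T[:3,:3]@r; o=T[:3,3]
    k=d if z is None else (z-o[2])/R[2]
    return o+k*R
E
python3 - <<'E'
from h import *
for n in('top','side'):
    snap(n,n+'0'); print({k:np.round(v,4).tolist() for k,v in camera_params(n).items()})
print(observe())
E
```

```text
{'fx': 489.6937, 'fy': 489.6937, 'cx': 320.7046, 'cy': 247.7752, 'pose': [[-0.0017, 0.9967, -0.0812, 0.429], [-1.0, -0.0014, 0.004, 0.0141], [0.0039, 0.0812, 0.9967, 1.3131], [0.0, 0.0, 0.0, 1.0]]}
{'fx': 441.9673, 'fy': 441.9673, 'cx': 314.4282, 'cy': 235.7597, 'pose': [[-0.9825, 0.1034, -0.1547, 0.3755], [-0.186, -0.5244, 0.8309, 0.9055], [0.0047, 0.8452, 0.5345, 0.7424], [0.0, 0.0, 0.0, 1.0]]}
{'time_s': 0.1, 'q': array([-1.32696230e+00,  2.38700298e-01, -1.41732169e-02,  1.31921515e+00,
        1.34377229e-07,  1.57079119e+00]), 'joint_vel': array([ 0.00014355, -0.00126789,  0.00266368, -0.00079064,  0.00022317,
        0.00035026]), 'joint_torque': array([-1.06627784e-03, -5.39721930e+01,  3.46997344e+01,  1.34470873e-02,
       -5.60060960e-05, -2.00390232e-06]), 'ee_pos': array([ 0.12665811, -0.50910824,  0.23875139]), 'tcp_rot': array([ 9.92576802e-01,  1.21617740e-01, -7.85155476e-05, -6.41380281e-04]), 'ft_force': array([ 0.05637887, -0.38564913, -0.32579406]), 'torque': array([-0.05334257, -0.01785674,  0.00378658]), 'finger_force': 0.0, 'grip_width': 0.0854098687777143}
```

View pics/top0.png

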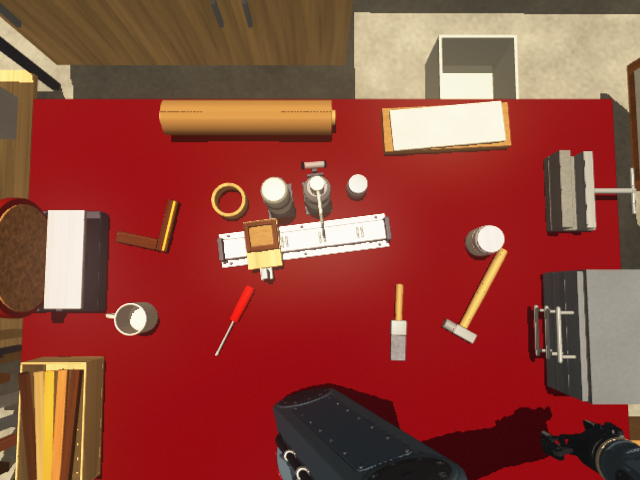

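View pics/side0.png

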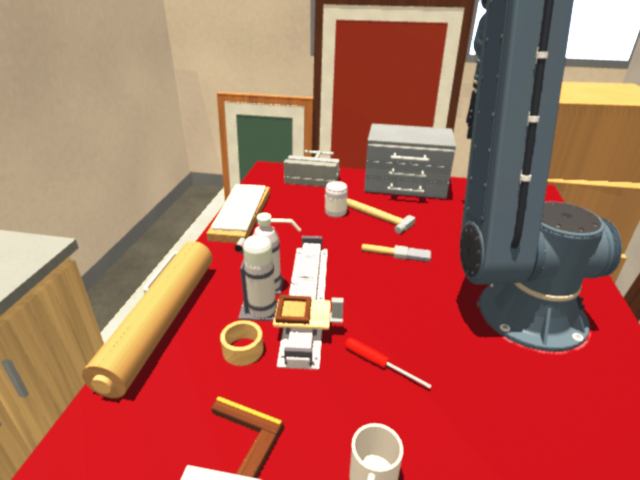

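The top view shows the carrier near (264,245), its lug at about (266,273), the overcapped spare can at (275,190) and the spouted can at (317,185). So the working station is rail y = -50 (travel 0.200). I'll enlarge this area.

```bash
python3 - <<'E'
import cv2
i=cv2.imread('pics/top0.png')[155:289,205:405]; cv2.imwrite('pics/c1.png',cv2.resize(i,None,fx=4,fy=4,interpolation=cv2.INTER_CUBIC))
E
```

```text
(no output)
```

View pics/c1.png

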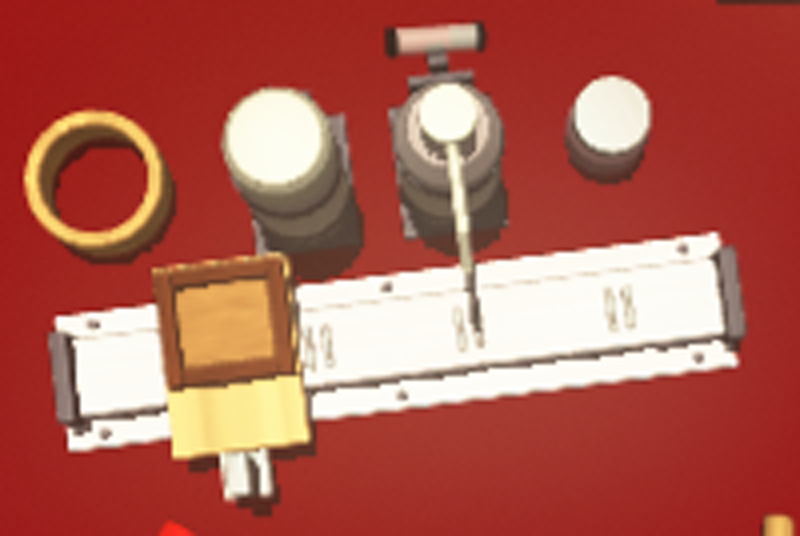

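Crop readings: cap top (449,112), spare top (275,138), spout tip (478,338), lug top about (233,476) with its shaded right side showing, and frame back centre (224,325). The foot corners are (53,318), (718,236), (738,365) and (70,450).

```bash
python3 - <<'E'
from h import *
d=np.load('pics/top0.npy')
f=lambda x,y:((x+.5)/4-.5+205,(y+.5)/4-.5+155)
P=dict(cap=(449,112,.213),spare=(275,138,.207),tip=(478,338,.176),lug=(233,476,.095),spot=(224,325,.058),TL=(53,318,.006),TR=(718,236,.006),BR=(738,365,.006),BL=(70,450,.006))
W={}
for k,(x,y,z) in P.items():
    u,v=f(x,y); W[k]=world('top',u,v,z); dd=d[int(round(v)),int(round(u))]
    print(k,W[k].round(4),'depth z',world('top',u,v,d=dd)[2].round(4))
c=(W['TL']+W['TR']+W['BL']+W['BR'])/4
yv=(W['TL']+W['BL']-W['TR']-W['BR'])[:2]; print('len',np.linalg.norm(yv)/2,'wid',np.linalg.norm(W['TL']-W['BL']),np.linalg.norm(W['TR']-W['BR']))
a=np.arctan2(-yv[0],yv[1]); a2=(W['spare']-W['cap'])[:2]; print('ang',a,np.arctan2(-a2[0],a2[1]),np.linalg.norm(a2))
R=np.array([[np.cos(a),-np.sin(a)],[np.sin(a),np.cos(a)]])
print('origin',c,'rail coords:')
for k in W: print(k,((W[k]-c)[:2]@R).round(4))
np.savez('rail.npz',c=c,a=a)
E
```

```text
cap [0.6676 0.0182 0.213 ] depth z 0.2129
spare [0.6539 0.1177 0.207 ] depth z 0.2099
tip [0.5419 0.0015 0.176 ] depth z 0.0339
lug [0.464 0.153 0.095] depth z 0.0966
spot [0.5622 0.1637 0.058 ] depth z 0.0598
TL [0.5726 0.2846 0.006 ] depth z 0.0063
TR [ 0.6276 -0.1622  0.006 ] depth z 0.0061
BR [ 0.5403 -0.1745  0.006 ] depth z 0.0074
BL [0.4841 0.2719 0.006 ] depth z 0.0027
len 0.4500579222087647 wid 0.0894350747238778 0.08810549402322006
ang 0.12389199774420007 0.13669713411628978 0.10048674023483198
origin [0.55614107 0.05493011 0.006     ] rail coords:
cap [ 0.106  -0.0503]
spare [0.1047 0.0502]
tip [-0.0208 -0.0512]
lug [-0.0793  0.1087]
spot [0.0195 0.1072]
TL [0.0447 0.2259]
TR [ 0.044  -0.2243]
BR [-0.044  -0.2258]
BL [-0.0447  0.2242]
```

Everything agrees: station gap 100.5 mm, rail 450 mm, lug offset -79, rail angle about 0.127 rad and carrier travel about 0.042. The plan is to straddle and grip the lug along rail y, slide to 0.200, release, press the cap, then re-grip and slide to 0.300.

```bash
cat >> h.py <<'E'
from scipy.spatial.transform import Rotation as Ro
A=.127; C=np.array([.5561,.0549])
RY=np.array([-np.sin(A),np.cos(A)]); RX=np.array([np.cos(A),np.sin(A)])
def go(rx,ry,z):
    s=observe(); R=Ro.from_quat(s['tcp_rot'])
    t=np.r_[C+rx*RX+ry*RY,z]; sh=R.inv().apply(t-s['ee_pos'])*1000
    g=Ro.from_matrix(np.c_[np.r_[RX,0],-np.r_[RY,0],[0,0,-1]])
    print('shift',sh.round(1),'turn',(R.inv()*g).as_rotvec().round(4),'target',t.round(4))
def rail(p): e=np.array(p[:2])-C; return e@RX,e@RY
E
python3 -c "
from h import *
go(-.079,.1085,.16)"
```

```text
shift [ 487.1 -560.5   79.5] turn [-1.300e-03  1.000e-04  1.168e-01] target [0.464  0.1525 0.16  ]
```

Request:
{"op": "move_arm", "data": {"rows": [[0,0,0.117,487,-560.5,70,60],[0,0,0.117,487,-560.5,70,60],[0,0,0.117,487,-560.5,70,60],[0,0,0.117,487,-560.5,70,60],[0,0,0.117,487,-560.5,70,60],[0,0,0.117,487,-560.5,70,60],[0,0,0.117,487,-560.5,70,60],[0,0,0.117,487,-560.5,70,60],[0,0,0.117,487,-560.5,70,60],[0,0,0.117,487,-560.5,70,60],[0,0,0.117,487,-560.5,70,60],[0,0,0.117,487,-560.5,70,60]], "newtons": 30}}

```text
time_s: 1.3
ee_pos: [0.3984, 0.025, 0.1829]
tcp_rot: [0.998, 0.064, 0.0, 0.0]
ft_force: [2.1, -0.7, -0.4]
grip_width: 0.0605
finger_force: 0.0
```

```bash
python3 -c "
from h import *
go(-.079,.1085,.16)"
```

```text
shift [  81.2 -118.2   22.9] turn [ 0.0001 -0.0004  0.0003] target [0.464  0.1525 0.16  ]
```

Request:
{"op": "move_arm", "data": {"rows": [[0,0,0,81,-118,23,50],[0,0,0,81,-118,23,50],[0,0,0,81,-118,23,50],[0,0,0,81,-118,23,50],[0,0,0,81,-118,23,50],[0,0,0,81,-118,23,50]]}}

```text
time_s: 1.9
ee_pos: [0.4719, 0.1027, 0.1599]
tcp_rot: [0.995, 0.096, -0.003, -0.019]
ft_force: [-0.2, 0.1, 0.0]
grip_width: 0.0502
finger_force: 0.0
```

```bash
python3 -c "
from h import *
go(-.079,.1085,.067); print(observe()['time_s'],np.abs(observe()['joint_vel']).max(),observe()['ft_force'])"
```

```text
shift [  1.9 -46.7  94.8] turn [-0.0387  0.0035  0.0643] target [0.464  0.1525 0.067 ]
1.9 0.012632717285122096 [-0.2282389   0.05774163  0.01173601]
```

```bash
python3 -c "
from h import *
print(observe()['q'].round(3))"
```

```text
[ 0.19   0.21  -0.261  1.102  0.039  3.141]
```

The last joint hit its limit, so I'll take the half-turned, equivalent grasp.

Request:
{"op": "move_arm", "data": {"rows": [[0,0,-0.15,0,0,0,50],[0,0,-0.3,0,0,0,50],[0,0,-0.45,0,0,0,50],[0,0,-0.6,0,0,0,50],[0,0,-0.75,0,0,0,50],[0,0,-0.9,0,0,0,50],[0,0,-1.05,0,0,0,50],[0,0,-1.2,0,0,0,50],[0,0,-1.35,0,0,0,50],[0,0,-1.5,0,0,0,50],[0,0,-1.65,0,0,0,50],[0,0,-1.8,0,0,0,50]]}}

```text
time_s: 3.1
ee_pos: [0.4717, 0.1022, 0.1607]
tcp_rot: [0.542, 0.84, 0.014, -0.014]
ft_force: [-0.0, 1.1, 0.6]
grip_width: 0.0501
finger_force: 0.0
```

```bash
sed -i 's/np.c_\[np.r_\[RX,0\],-np.r_\[RY,0\]/np.c_[-np.r_[RX,0],np.r_[RY,0]/' h.py; python3 -c "
from h import *
go(-.079,.1085,.13); print(observe()['q'].round(3))"
```

```text
shift [47.9 13.5 32.6] turn [ 0.0311 -0.0273 -1.2718] target [0.464  0.1525 0.13  ]
[ 0.189  0.208 -0.262  1.102  0.039  1.334]
```

Request:
{"op": "move_arm", "data": {"rows": [[0.031,-0.027,-1.272,48,13.5,30,50],[0.031,-0.027,-1.272,48,13.5,30,50],[0.031,-0.027,-1.272,48,13.5,30,50],[0.031,-0.027,-1.272,48,13.5,30,50],[0.031,-0.027,-1.272,48,13.5,30,50],[0.031,-0.027,-1.272,48,13.5,30,50],[0.031,-0.027,-1.272,48,13.5,30,50],[0.031,-0.027,-1.272,48,13.5,30,50],[0.031,-0.027,-1.272,48,13.5,30,50],[0.031,-0.027,-1.272,48,13.5,30,50]]}}

```text
time_s: 4.1
ee_pos: [0.4644, 0.1526, 0.1326]
tcp_rot: [-0.061, 0.998, 0.0, -0.0]
ft_force: [-0.4, 0.7, 0.9]
grip_width: 0.0499
finger_force: 0.0
```

```bash
python3 -c "
from h import *
go(-.079,.1085,.067)"
```

```text
shift [ 0.4 -0.1 65.6] turn [ 0.0002 -0.0004 -0.0049] target [0.464  0.1525 0.067 ]
```

Request:
{"op": "move_arm", "data": {"rows": [[0,0,0,0,0,30,50],[0,0,0,0,0,55,50],[0,0,0,0,0,65,40],[0,0,0,0,0,65,25],[0,0,0,0,0,65,12],[0,0,0,0,0,65,12],[0,0,0,0,0,65,12],[0,0,0,0,0,65,12]], "newtons": 30}}

```text
time_s: 4.9
ee_pos: [0.4649, 0.1535, 0.0676]
tcp_rot: [-0.061, 0.998, 0.0, -0.0]
ft_force: [-3.2, -1.6, 4.3]
grip_width: 0.0132
finger_force: 31.9
```

```bash
python3 -c "
from h import *
s=observe();print(rail(s['ee_pos']),s['ft_force'])
go(-.079,-.05,.067)"
```

```text
(np.float64(-0.07798310327904034), np.float64(0.10932492256295676)) [-3.20717718 -1.5897428   4.29455965]
shift [   0.3 -159.3    0.6] turn [ 0.0004 -0.0005 -0.0048] target [ 0.4841 -0.0047  0.067 ]
```

The lug is gripped (13 mm opening, about 32 N).

Request:
{"op": "move_arm", "data": {"rows": [[0,0,0,0,-8,0,12],[0,0,0,0,-24,0,12],[0,0,0,0,-42,0,12],[0,0,0,0,-60,0,12],[0,0,0,0,-78,0,12],[0,0,0,0,-96,0,12],[0,0,0,0,-114,0,12],[0,0,0,0,-132,0,12],[0,0,0,0,-148,0,12],[0,0,0,0,-156,0,12],[0,0,0,0,-159,0,12],[0,0,0,0,-159,0,12]]}}

```text
time_s: 6.1
ee_pos: [0.4851, -0.0052, 0.0676]
tcp_rot: [-0.061, 0.998, -0.001, 0.0]
ft_force: [-1.4, -5.2, 5.9]
grip_width: 0.0135
finger_force: 32.2
```

```bash
python3 -c "
from h import *
s=observe();print(rail(s['ee_pos']),s['ft_force'],Ro.from_euler('z',-A).apply(s['ft_force']))
go(-.079,-.05,.067)"
```

```text
(np.float64(-0.07803894309228089), np.float64(-0.05066116137296599)) [-1.44020565 -5.24882646  5.8795033 ] [-2.09341719 -5.02413933  5.8795033 ]
shift [1.  0.7 0.6] turn [-0.0013  0.0006 -0.0057] target [ 0.4841 -0.0047  0.067 ]
```

Request:
{"op": "move_arm", "data": {"rows": [[0,0,0,0,0,0,25],[0,0,0,0,0,0,35],[0,0,0,0,0,0,40],[0,0,0,0,0,-40,40],[0,0,0,0,0,-85,40],[0,0,0,0,0,-130,20],[0,0,0,0,0,-170,0],[0,0,0,0,0,-185,0],[0,0,0,0,0,-190,0]]}}

```text
time_s: 7.0
ee_pos: [0.4855, -0.0042, 0.2589]
tcp_rot: [-0.061, 0.998, 0.0, 0.001]
ft_force: [-0.3, -0.3, -0.9]
grip_width: 0.0
finger_force: 0.0
```

```bash
python3 - <<'E'
from h import *
go(.1055,-.0503,.245)
p,d=snap('side','side1')
q,_=snap('top','top1')
a=cv2.resize(p[205:375,200:390],None,fx=3,fy=3,interpolation=cv2.INTER_CUBIC)
cv2.imwrite('pics/c2.png',a[:,:,::-1])
E
```

```text
shift [-183.     0.2   14.5] turn [-0.0001  0.0029 -0.0045] target [0.6671 0.0184 0.245 ]
```

View pics/c2.png

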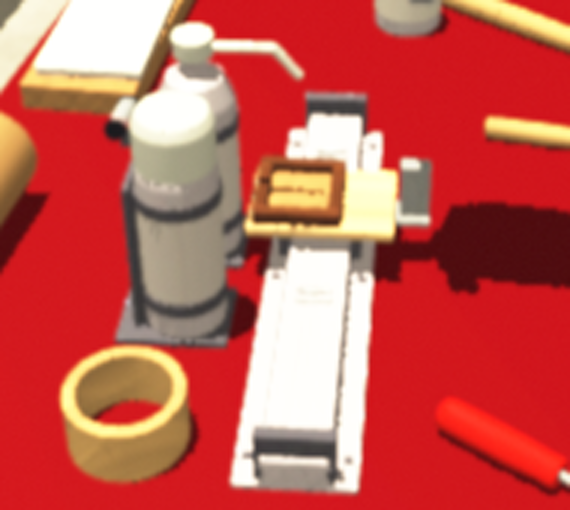

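View pics/top1.png

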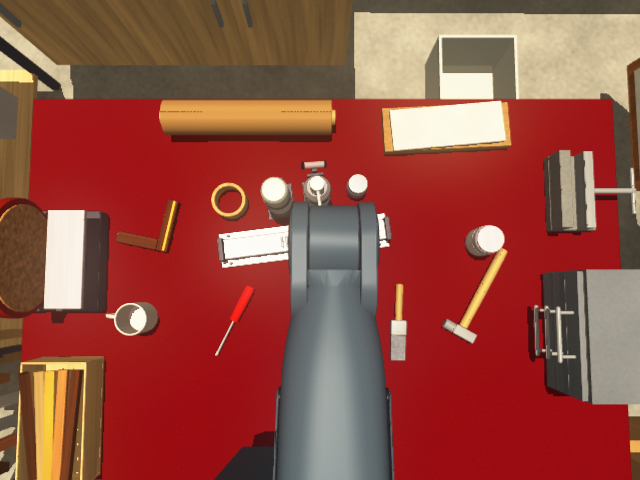

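The side crop shows the carrier beside the spouted can, with the frame back centred at about (301,190) and the lug top spanning about (403–430, 158–170). The top view is hidden by the arm. I'll measure the frame spot from the side view, with the same reading on the initial picture as a bias check.

```bash
python3 - <<'E'
from h import *
print('spot',np.round(rail(world('side',200+(301.5)/3-.5,205+190.5/3-.5,.058)),4))
# automated: centroid of cardboard by colour in both pictures
for f in('side0','side1'):
    i=cv2.imread(f'pics/{f}.png'); d=np.load(f'pics/{f}.npy')
    c=camera_params('side');T=np.array(c['pose'])
    v,u=np.mgrid[:480,:640]
    P=np.stack([(u-c['cx'])/c['fx'],-(v-c['cy'])/c['fy'],-np.ones_like(u,float)],-1)*d[...,None]
    W=P@T[:3,:3].T+T[:3,3]; e=W[...,:2]-C; rx=e@RX; ry=e@RY; z=W[...,2]
    for nm,m in(('frame+ply',(z>.045)&(z<.075)&(abs(rx)<.068)&(abs(ry)<.17)),('lugtop',(z>.085)&(z<.105)&(rx<-.06)&(rx>-.1)&(abs(ry)<.2))):
        print(f,nm,m.sum(),np.percentile(ry[m],[3,50,97]).round(4),np.percentile(rx[m],[3,97]).round(4))
E
```

```text
spot [ 0.0183 -0.0549]
side0 frame+ply 1680 [0.0672 0.1138 0.1499] [-0.0593  0.055 ]
side0 lugtop 80 [0.1017 0.1103 0.1151] [-0.0919 -0.0682]
side1 frame+ply 1218 [-0.0879 -0.0413 -0.0057] [-0.0605  0.0546]
side1 lugtop 64 [-0.0542 -0.045  -0.0402] [-0.0919 -0.0691]
```

The side view difference gives 155 mm of travel against 160 mm commanded, so I'll swing the arm aside and check precisely from the top.

Request:
{"op": "move_arm", "data": {"rows": [[0,0,0,10,50,-10,0],[0,0,0,20,100,-20,0],[0,0,0,30,150,-20,0],[0,0,0,40,200,-20,0],[0,0,0,40,240,-20,0],[0,0,0,40,260,-20,0],[0,0,0,40,260,-20,0],[0,0,0,40,260,-20,0]]}}

```text
time_s: 7.9
ee_pos: [0.4125, 0.2486, 0.2756]
tcp_rot: [-0.062, 0.998, -0.001, -0.002]
ft_force: [-0.3, -0.8, 0.0]
grip_width: 0.0002
finger_force: 0.0
```

```bash
python3 - <<'E'
from h import *
p,d=snap('top','top2')
i=cv2.imread('pics/top2.png')[155:289,205:405]; cv2.imwrite('pics/c3.png',cv2.resize(i,None,fx=4,fy=4,interpolation=cv2.INTER_CUBIC))
for f in('top0','top2'):
    d=np.load(f'pics/{f}.npy')
    c=camera_params('top');T=np.array(c['pose'])
    v,u=np.mgrid[:480,:640]
    P=np.stack([(u-c['cx'])/c['fx'],-(v-c['cy'])/c['fy'],-np.ones_like(u,float)],-1)*d[...,None]
    W=P@T[:3,:3].T+T[:3,3]; e=W[...,:2]-C; rx=e@RX; ry=e@RY; z=W[...,2]
    for nm,m in(('ply',(z>.046)&(z<.075)&(abs(rx)<.058)&(rx<.0)&(abs(ry)<.18)),('lugtop',(z>.085)&(z<.105)&(rx<-.06)&(rx>-.1)&(abs(ry)<.2))):
        print(f,nm,m.sum(),np.percentile(ry[m],[3,50,97]).round(4),np.percentile(rx[m],[3,97]).round(4))
E
```

```text
top0 ply 773 [0.0647 0.1061 0.147 ] [-0.0562 -0.0018]
top0 lugtop 64 [0.0999 0.1061 0.1127] [-0.0901 -0.0653]
top2 ply 767 [-0.0901 -0.0492 -0.0079] [-0.0563 -0.002 ]
top2 lugtop 62 [-0.0558 -0.0492 -0.0428] [-0.0902 -0.0655]
```

View pics/c3.png

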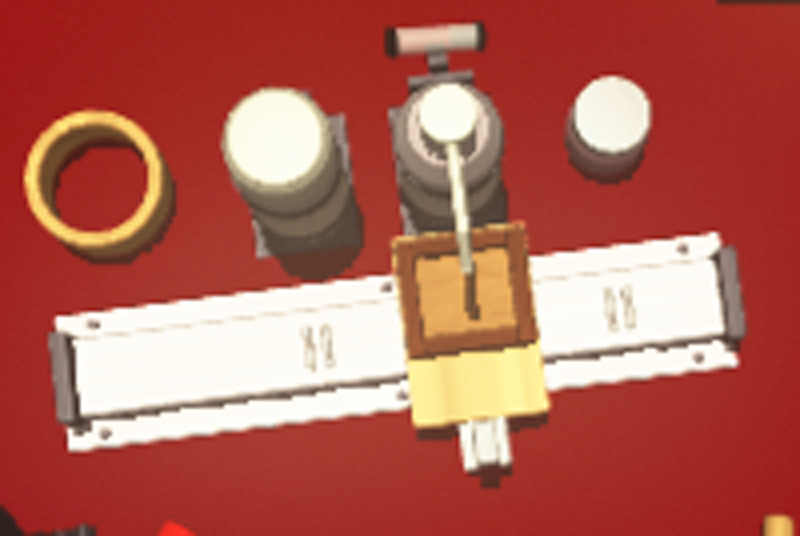

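The top view shows the carrier at rail y ≈ -0.049 with the spout tip over the frame's back (tip at about (468,270)). I'll calibrate that against the can tops using the same method, then get the move to the cap.

```bash
python3 - <<'E'
from h import *
d=np.load('pics/top2.npy');c=camera_params('top');T=np.array(c['pose'])
v,u=np.mgrid[:480,:640]
P=np.stack([(u-c['cx'])/c['fx'],-(v-c['cy'])/c['fy'],-np.ones_like(u,float)],-1)*d[...,None]
W=P@T[:3,:3].T+T[:3,3]; e=W[...,:2]-C; rx=e@RX; ry=e@RY; z=W[...,2]
for y0 in(-.05,.05):
    m=(z>.2)&(z<.225)&(abs(rx-.105)<.04)&(abs(ry-y0)<.04)
    print(m.sum(),np.percentile(ry[m],[3,50,97]).round(4),np.percentile(rx[m],[3,50,97]).round(4),np.median(z[m]))
m=(z>.04)&(z<.06)&(abs(rx)<.02)&(abs(abs(ry)-.215)<.02)
for s in(1,-1):print('block',np.percentile(ry[m&(ry*s>0)],[3,97]).round(4))
go(.1055,-.0503,.275)
E
```

```text
214 [-0.0634 -0.0491 -0.0353] [0.0691 0.1018 0.1202] 0.2131036305723364
511 [0.0256 0.0501 0.0754] [0.0798 0.105  0.1306] 0.20595573145863533
block [0.2107 0.2222]
block [-0.2267 -0.2149]
shift [-224.4 -259.     0.5] turn [-0.0008 -0.0027 -0.0046] target [0.6671 0.0184 0.275 ]
```

The carrier (-0.0492) and the cap (-0.0491) coincide, so the frame is clicked in. Now to the cap.

Request:
{"op": "move_arm", "data": {"rows": [[0,0,0,-30,-35,0,0],[0,0,0,-60,-70,0,0],[0,0,0,-90,-105,0,0],[0,0,0,-120,-140,0,0],[0,0,0,-150,-175,0,0],[0,0,0,-180,-210,0,0],[0,0,0,-205,-240,0,0],[0,0,0,-220,-254,10,0],[0,0,0,-223,-258,30,0],[0,0,0,-223,-258,45,0],[0,0,0,-223,-258,45,0]]}}

```text
time_s: 9.05
ee_pos: [0.6646, 0.0177, 0.2289]
tcp_rot: [-0.06, 0.998, 0.0, -0.003]
ft_force: [-0.9, -0.8, -0.0]
grip_width: 0.0001
finger_force: 0.0
```

```bash
python3 - <<'E'
from h import *
go(.104,-.0497,.221)
E
```

```text
shift [-1.1  1.   7.9] turn [ 0.0006 -0.0057 -0.0074] target [0.6656 0.0188 0.221 ]
```

Request:
{"op": "move_arm", "data": {"rows": [[0,0,0,-1,1,6,0],[0,0,0,-1,1,11,0],[0,0,0,-1,1,15,0],[0,0,0,-1,1,15,0]]}}

```text
time_s: 9.45
ee_pos: [0.667, 0.0208, 0.2172]
tcp_rot: [-0.061, 0.998, -0.0, 0.0]
ft_force: [0.6, -2.8, 4.4]
grip_width: -0.0003
finger_force: 2.0
```

Depth is about 3.8 mm at 4.4 N, which matches the spring. I'll go further down.

Request:
{"op": "move_arm", "data": {"rows": [[0,0,0,0,-1,3,0],[0,0,0,0,-1,4.5,0],[0,0,0,0,-1,4.5,0]]}}

```text
time_s: 9.75
ee_pos: [0.667, 0.0206, 0.214]
tcp_rot: [-0.061, 0.998, 0.0, 0.001]
ft_force: [-2.6, 0.3, 10.5]
grip_width: -0.0002
finger_force: 5.1
```

At 10.5 N and z = 0.214 it has bottomed out. I'll hold briefly and release.

Request:
{"op": "move_arm", "data": {"rows": [[0,0,0,0,0,0.5,0],[0,0,0,0,0,0.5,0],[0,0,0,0,0,0.5,0],[0,0,0,0,0,-10,0],[0,0,0,0,0,-30,0],[0,0,0,0,0,-55,0],[0,0,0,0,0,-55,0]]}}

```text
time_s: 10.45
ee_pos: [0.6679, 0.0203, 0.271]
tcp_rot: [-0.061, 0.998, 0.0, 0.002]
ft_force: [-0.1, 0.5, 0.7]
grip_width: -0.0003
finger_force: 0.0
```

```bash
python3 - <<'E'
from h import *
go(-.078,-.048,.26)
p,d=snap('side','side2')
a=p[205:305,230:350]; b=cv2.imread('pics/side0.png')[205:305,230:350]
cv2.imwrite('pics/c4.png',cv2.resize(np.hstack([b,a[:,:,::-1]]),None,fx=3,fy=3,interpolation=cv2.INTER_CUBIC))
E
```

```text
shift [184.6  -0.3  10.2] turn [ 0.0001  0.0041 -0.0044] target [ 0.4848 -0.0026  0.26  ]
```

View pics/c4.png

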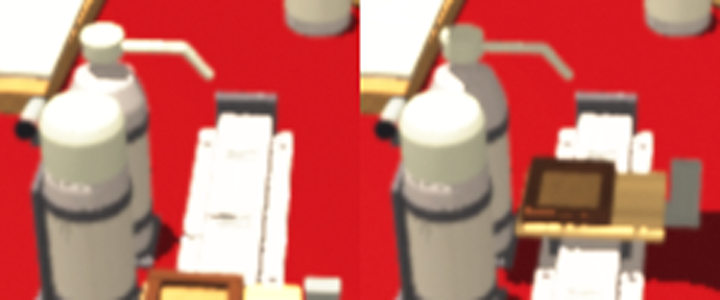

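The cap is back up (same height as before at (102,25) versus (462,25)) and the frame is still under the spout. Back to the lug.

Request:
{"op": "move_arm", "data": {"rows": [[0,0,0,40,0,0,0],[0,0,0,80,0,0,0],[0,0,0,120,0,0,0],[0,0,0,155,0,0,25],[0,0,0,180,0,0,50],[0,0,0,184.5,-1,10,50],[0,0,0,184.5,-1,40,50],[0,0,0,184.5,-1,75,50],[0,0,0,184.5,-1,110,50],[0,0,0,184.5,-1,125,50],[0,0,0,184.5,-1,125,50]]}}

```text
time_s: 11.6
ee_pos: [0.4816, -0.0033, 0.1398]
tcp_rot: [-0.061, 0.998, 0.0, -0.003]
ft_force: [0.2, 0.5, 0.5]
grip_width: 0.0501
finger_force: 0.0
```

```bash
python3 - <<'E'
from h import *
go(-.078,-.0485,.067); go(-.078,-.149,.067)
E
```

```text
shift [-3.7 -0.3 72.7] turn [ 0.0012 -0.0062 -0.0046] target [ 0.4849 -0.0031  0.067 ]
shift [  -4.2 -100.8   72.6] turn [ 0.0012 -0.0062 -0.0046] target [ 0.4976 -0.1028  0.067 ]
```

Request:
{"op": "move_arm", "data": {"rows": [[0,0,0,-1,-0.5,35,50],[0,0,0,-1,-0.5,60,50],[0,0,0,-1,-0.5,70,50],[0,0,0,-1,-0.5,71,35],[0,0,0,-1,-0.5,71,22],[0,0,0,-1,-0.5,71,12],[0,0,0,-1,-0.5,71,12],[0,0,0,-1,-0.5,71,12],[0,0,0,-1,-0.5,71,12]], "newtons": 30}}

```text
time_s: 12.5
ee_pos: [0.4857, -0.0043, 0.0728]
tcp_rot: [-0.061, 0.998, -0.0, 0.001]
ft_force: [-0.9, -5.2, 7.6]
grip_width: 0.0135
finger_force: 31.1
```

```bash
python3 - <<'E'
from h import *
s=observe();print(np.round(rail(s['ee_pos']),4),Ro.from_euler('z',-A).apply(s['ft_force']))
go(-.078,-.149,.067)
E
```

```text
[-0.0773 -0.0498] [-1.54495551 -5.0796559   7.59216377]
shift [  0.2 -99.2   5.9] turn [-0.001   0.0016 -0.005 ] target [ 0.4976 -0.1028  0.067 ]
```

Request:
{"op": "move_arm", "data": {"rows": [[0,0,0,0,-6,0,12],[0,0,0,0,-18,0,12],[0,0,0,0,-34,0,12],[0,0,0,0,-50,0,12],[0,0,0,0,-66,0,12],[0,0,0,0,-82,0,12],[0,0,0,0,-94,0,12],[0,0,0,0,-100,0,12],[0,0,0,0,-101.5,0,12],[0,0,0,0,-101.5,0,12],[0,0,0,0,-101.5,0,12]]}}

```text
time_s: 13.6
ee_pos: [0.4985, -0.1047, 0.0728]
tcp_rot: [-0.061, 0.998, -0.0, 0.001]
ft_force: [0.9, -0.3, 6.9]
grip_width: 0.0139
finger_force: 30.9
```

```bash
python3 - <<'E'
from h import *
s=observe();print(np.round(rail(s['ee_pos']),4),Ro.from_euler('z',-A).apply(s['ft_force']))
E
```

```text
[-0.0774 -0.151 ] [ 0.86936193 -0.41025435  6.90810689]
```

Force along the rail is near zero, so the carrier is settled. I'll release, rise and swing left to check.

Request:
{"op": "move_arm", "data": {"rows": [[0,0,0,0,0,0,25],[0,0,0,0,0,0,40],[0,0,0,0,0,0,50],[0,0,0,0,0,-40,50],[0,0,0,0,0,-85,50],[0,0,0,0,0,-130,50],[0,0,0,20,20,-160,50],[0,0,0,40,60,-170,50],[0,0,0,70,105,-170,50],[0,0,0,100,150,-170,50],[0,0,0,130,195,-170,50],[0,0,0,130,235,-170,50]]}}

```text
time_s: 14.8
ee_pos: [0.3369, 0.1124, 0.2419]
tcp_rot: [-0.06, 0.998, 0.0, -0.0]
ft_force: [1.1, -0.1, -0.2]
grip_width: 0.0501
finger_force: 0.0
```

Request:
{"op": "move_arm", "data": {"rows": [[0,0,0,0,40,0,50],[0,0,0,0,80,0,50],[0,0,0,0,80,0,50],[0,0,0,0,80,0,50]]}}

```text
time_s: 15.2
ee_pos: [0.3295, 0.1923, 0.2414]
tcp_rot: [-0.063, 0.998, -0.0, -0.001]
ft_force: [-0.1, 0.9, 0.5]
grip_width: 0.05
finger_force: 0.0
```

```bash
python3 - <<'E'
from h import *
snap('top','top3')
d=np.load('pics/top3.npy');c=camera_params('top');T=np.array(c['pose'])
v,u=np.mgrid[:480,:640]
P=np.stack([(u-c['cx'])/c['fx'],-(v-c['cy'])/c['fy'],-np.ones_like(u,float)],-1)*d[...,None]
W=P@T[:3,:3].T+T[:3,3]; e=W[...,:2]-C; rx=e@RX; ry=e@RY; z=W[...,2]
for nm,m in(('ply',(z>.051)&(z<.075)&(abs(rx)<.058)&(rx<.0)&(ry<-.07)&(ry>-.21)),('lugtop',(z>.085)&(z<.105)&(rx<-.06)&(rx>-.1)&(abs(ry)<.2))):
    print(nm,m.sum(),np.percentile(ry[m],[3,50,97]).round(4),np.percentile(rx[m],[3,97]).round(4))
m=(z>.2)&(z<.225)&(abs(rx-.105)<.02)&(abs(ry+.05)<.03); print('cap z',np.median(z[m]))
E
```

```text
ply 714 [-0.1898 -0.1485 -0.1077] [-0.0564 -0.0019]
lugtop 62 [-0.156  -0.1487 -0.1426] [-0.0899 -0.0655]
cap z 0.2130847912477094
```

View pics/top3.png

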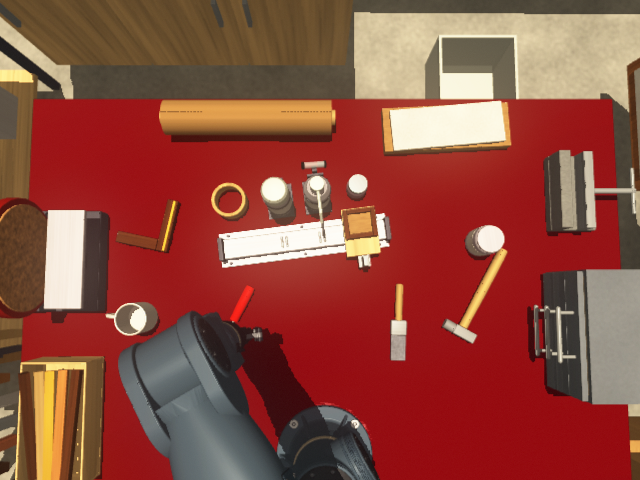

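The carrier sits at the last station (about (361,235), rail y -0.1486, 99.4 mm beyond the previous one). The cap is up at 0.213, everything else is unmoved and the arm is clear.

```bash
python3 -c "
from plant import *
print(close_job())"
```

```text
the job is handed in; nothing more can be done
None
```

The job is done and handed in at about 15 s: the frame clicked in under the spout, the cap was pressed fully down for under a second and sprang back, and the carrier now sits at the last station with nothing else moved.

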